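Close the brooch display case and tuck its cover beneath the lip

TASK

Close the little brooch display case with your fingertips: push its upright hinged cover over until it lies flat, then, keeping it pressed down, push the cover by its raised thumb bar so that its free edge slides in beneath the retaining lip, fully home, and stays tucked there when you let go. Do it gently, leave the brooches lying in the case, and do not move or pick up the stamp, candle, doll and ink pad standing nearby.

Things in the scene. Friction and masses are not known exactly. Their poses are not given: they have to be found in the camera images.
- case: Low dark-wood display case fixed to the counter (it cannot be shifted), 160 x 88 mm, rim 26 mm high, open on top, with three brooches inside. Origin: centre of its underside, on the counter; its own x axis runs level from the hinge end (x = -80 mm) to the lip end (x = +80 mm), y across, z up. An open display shelf rises behind the case, its front 0.63 m ahead of the robot's base: keep gripper and wrist clear of it.
- lip_edge (a point): Middle of the lower free edge of the retaining lip, 35 mm above the counter; the slot under the lip is 9 mm high and takes the 5 mm cover. The lip is a dark plate over the lip end of the case, spanning case x = 60 to 80 mm over the full width, underside 35 mm and top 40 mm above the counter.
- cover_hinge (a point): Middle of the cover's hinge axis (along the case's y), 26 mm above the counter, at case x = -60 mm plus the value of cover_slide.
- cover (a joint): Hinge angle of the cover in rad: 0 = folded flat on the case, towards the lip; about 1.6 = straight up; largest 2.1 = leaning back away from the lip. The cover is a smoothly lacquered (slippery) light-wood panel 110 mm long (it runs from 2 to 112 mm from the hinge axis), 70 mm wide and 5 mm thick. A fold spring lifts it again when it is let go unless its edge is under the lip (about 1.2 N of push at its free edge folds it flat; it needs about 0.7 N there to stay flat).
- cover_slide (a joint): How far cover and hinge together have slid toward the lip, in m: 0 = back, 0.022 = fully home at the stop. It slides stiffly (about 6 N) and stays where it is left. Folded flat, the cover's free edge stands (8 mm minus this value) short of the lip's edge, and is 14 mm beneath the lip when fully home. Slid forward by more than 8 mm before it is flat, the cover would land on top of the lip; it can be pushed back.
- cover_edge (a point): Middle of the cover's free edge (at half its thickness), 112 mm from the hinge axis; 28.5 mm above the counter when the cover is flat.
- thumb_bar (a point): Middle of the top of the thumb bar, a raised bar across the outer face of the cover (upper face once folded), 90 mm from the hinge axis: 40 mm long across the case, 8 mm thick, 8 mm proud of the face, as slippery as the panel: push its hinge-side face. With the cover flat, its top is 39 mm above the counter and the face 31 mm.
- stamp: Wooden hand stamp, 26 x 45 x 67 mm, standing on the counter to the right of the case; origin at the centre of its underside.
- candle: Boxed white painted candle, 56 x 56 x 66 mm, standing on the counter to the right of the case; origin at the centre of its underside.
- doll: Small turned wooden doll, 35 mm wide, 112 mm tall, standing on the counter to the left of the case; origin at the centre of its underside.
- pad: Ink pad tin, 58 x 85 x 15 mm, lying to the right on the counter, in front of the tray of dishes; origin at the centre of its underside.
- brooch_0: Flower brooch, 34 x 33 x 8 mm, lying loose on the floor of the case (8 mm above the counter), the one nearest the hinge; origin at the centre of its underside.
- brooch_2: Flower brooch, 34 x 33 x 8 mm, lying loose on the floor of the case (8 mm above the counter), the one in the middle; origin at the centre of its underside.
- brooch_5: Flower brooch, 34 x 33 x 8 mm, lying loose on the floor of the case (8 mm above the counter), the one nearest the lip; origin at the centre of its underside.

How it is judged:
On the way, in this order (a step that is already met when the one before it is completed fails the run):
1. the cover is folded over onto the case, its edge not yet under the lip (value of joint cover below 0.5 rad and value of joint cover_slide below 0.018 m).
2. the cover's edge is tucked beneath the lip, fully home (value of joint cover below 0.07 rad and value of joint cover_slide above 0.018 m and height (world z) of cover_edge below 0.036 m), for 0.2 s.
At the end, for the whole second after the job is handed in: The cover lies folded (hinge below 0.07 rad) and has slid at least 18 mm of its 22 mm, so that its free edge (below 36 mm height) is at least 10 mm beneath the lip, at rest; the brooches lie in the case (not raised by 8 mm) and stamp, candle, doll and ink pad are within 20 mm of where they stood (all of step 2 and velocity of joint cover between -0.05 and 0.05 rad/s and z of each of brooch_0, brooch_2, brooch_5 in the frame of case below 0.016 m and distance of each of stamp, candle, doll, pad from where it was at the start of the episode below 0.02 m); the robot touches nothing.
It fails at once if the stamp, candle, doll or ink pad was picked up or knocked away (moved over 20 mm) (distance of any of stamp, candle, doll, pad from where it was at the start of the episode above 0.02 m).
It fails at once if a brooch was lifted in the case (z of any of brooch_0, brooch_2, brooch_5 in the frame of case above 0.025 m).
It fails at once if the cover was pressed or squeezed roughly (over 50 N) (contact force between the fingers and cover above 50 N).
It also fails if it takes over 45 s, if anything falls off the work surface, if the arm or the gripper's body presses on something with over 40 N, if the wrist force passes 120 N, or if a joint passes its speed limit or range.

ROBOT

A 6-joint arm with a two-finger parallel gripper is mounted at the origin on a cart in front of the work surface, level with it; the furniture and walls round the work are solid. World frame = base frame: x ahead of the robot, y to its left, z up, the work surface at z = 0. Lengths are in m, angles in rad, forces in N, time in s.
With the tool pointing down it reaches from about 0.375 to 0.9 m from the base axis. Payload 3.1 kg.
Tool frame: the origin (TCP) lies midway between the tips of the shut fingers; the grasp point (between the pads) lies 19 mm behind it (manip.hold_point_z is the distance from the TCP to the grasp point, in m); x points along the fingers, y is the direction in which the jaws open and shut, and the axes are right-handed (so a half turn about x gives the same grasp; the last joint's range is limited). The gripper opens to 85 mm and grips with 20 to 120 N. Pads are 22 mm wide; open, the fingers measure 114 mm over their backs; the gripper's body (76 mm by 85 mm) begins 54 mm behind the grasp point. The pads swing forward as they close: fully open they stand 13 mm farther back than shut.
Start: joints at [-1.351, 0.527, 1.433, -0, 1.181, -0.178], TCP at [0.243, -0.576, 0.231] pointing down, gripper open.
Joint ranges: [-3.08, 3.08], [-0.75, 2.2], [0.22, 2.44], [-1.43, 4.57], [0, 2.65], [-2.85, 2.85]. Speed limits (rad/s): [2.79, 2.79, 3.14, 3.14, 3.14, 3.14].

INTERFACE

Orientations are given as a unit quaternion [x, y, z, w].
In Python, from station import manip, snapshot gives the robot as it stands.
- The arm moves only by the shell command python3 -m crank 'ROWS' [FORCE]. ROWS is JSON, a list of rows, each a list of 5 numbers: the finger opening in m, from 0 to 0.0854, then the shift along the tool's x, y, z in m, then the turn about the tool's x in rad. In form: [[grip, tx, ty, tz, yaw], ...]. A call has 1 to 5 rows; each row shifts and turns the commanded pose from where the row before left it, along the tool's axes as they then stand; what a row does not reach is not made up. A row lasts 1/10 s, in which the tool goes at most 50 mm and 8.59 degrees, less where a joint would pass 70% of its speed; a pose out of reach is approached as far as the arm can. A call is refused whole if a number of a shift passes 0.05 or a number of a turn 0.15, either way. A call with a gripper value outside its range is refused whole. The fingers move at their own pace and stop on an object; FORCE is the grip in N (left out, the last holds). Time passes only in rows, so rows that do not move let the fingers close. It gives the time, the measured TCP pose, the force and the opening at its end, in the units of the state.
- manip.sense(): the state, without advancing time (a new reading comes with each control period).
- snapshot(name): name is "side" or "top" or "wrist"; returns a dict with "image" (480x640x3 uint8, blue, green, red), "range_z" (480x640 float32, m along the optical axis (not along the pixel's ray), 0 where there is no reading), "vertical_fov" (degrees; the focal length in pixels is half the picture's height over the tangent of half this angle, whatever the lens; pixels are square), "cx", "cy" (the principal point, pixels), "extrinsics" (4x4, takes a point from world to camera coordinates); the wrist camera has in their place "T_tool_cam" (4x4, takes a point from camera to tool coordinates, whose origin is the TCP and whose axes are the tool frame's). Camera axes: x right, y up, looking along -z (the intrinsics and any distortion apply to the point x, -y, -z); pixel columns grow to the right and rows downward; lengths in m; the calibration is good to about 2 mm. The wrist camera is an equidistant fisheye: a pixel r from the principal point sees the ray r / f radians off the axis. A picture is of the moment at which its call begins: read the wrist's pose just before it.
- manip.sign_off(): hands the job in, once; it reports no verdict.
The state is a dict: "t": time; "q": joint angles; "qd": joint speeds; "tau": joint torques, N m; "tcp_pos": TCP position; "tool_rot": TCP orientation; "force": force on the tool from outside, world axes, zero at the start; "ft_torque": the same for the moment, N m; "finger_gap": opening from 0.0 (shut) to 1.0 (fully open).
Only numpy, scipy, OpenCV 4.12 (cv2) and the standard library are available. Lean on these libraries where they do the work, as an engineer would, in place of code of your own. Each camera call takes 0.05 s, during which the arm holds its last target.

## Working session

There is one attempt and no reset: what is moved stays moved. The work goes in short steps, Python scripts to look and compute and a shell command to move; the robot and the scene stay as the last step left them, time stands still between calls to the robot, and variables do not carry over. Pictures are saved under pics/ and viewed, and the job is handed in when it is done.

```bash
ls; mkdir -p pics; python3 - <<'E'
from station import manip, snapshot
import cv2,numpy as np
s=manip.sense();print(s)
for n in("side","top"):
    d=snapshot(n);cv2.imwrite(f"pics/{n}0.png",d["image"]);np.savez(f"{n}0.npz",**d)
    print(n,d["vertical_fov"],d["cx"],d["cy"],np.round(d["extrinsics"],3).tolist())
E
```

```text
pics
{'t': 0.0, 'q': array([-1.35051509e+00,  5.28458580e-01,  1.43388101e+00, -1.17172957e-05,
        1.18137817e+00, -1.78493977e-01]), 'qd': array([ 0.0005253 ,  0.00133402, -0.00018297,  0.00054907,  0.00021185,
        0.00029402]), 'tau': array([ 1.18756234e-04, -4.42347980e+01, -1.78027618e+01, -2.05783786e-04,
        8.42753565e-03,  3.03657941e-06]), 'tcp_pos': array([ 0.24255374, -0.57525654,  0.23034504]), 'tool_rot': array([-0.69307739, -0.14080857,  0.69311645, -0.13930638]), 'force': array([-0.67934486, -0.24549795,  0.2183952 ]), 'ft_torque': array([-0.04403327, -0.00652663, -0.00332778]), 'finger_gap': 0.9984628071021145}
side 55.89990418116636 326.97439319862207 242.47213873460805 [[-0.864, -0.503, -0.027, 0.45], [0.182, -0.363, 0.914, -0.125], [-0.47, 0.784, 0.405, -0.872], [0.0, 0.0, 0.0, 1.0]]
top 55.35421414988555 319.09115620335876 242.19361308581765 [[0.009, -1.0, -0.011, 0.061], [0.995, 0.008, 0.1, -0.478], [-0.1, -0.012, 0.995, -1.007], [0.0, 0.0, 0.0, 1.0]]
```

View pics/side0.png

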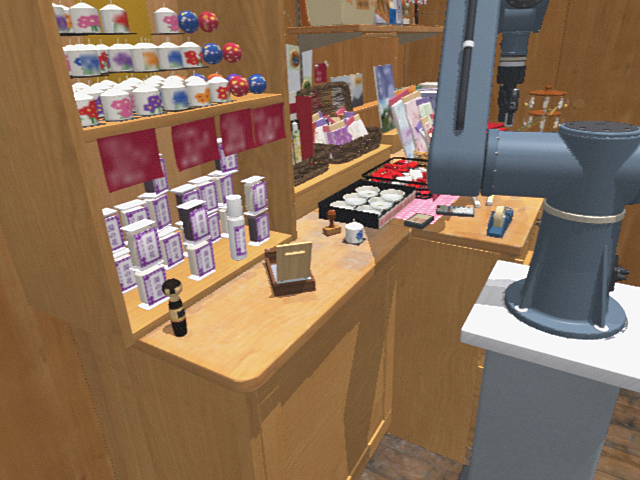

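View pics/top0.png

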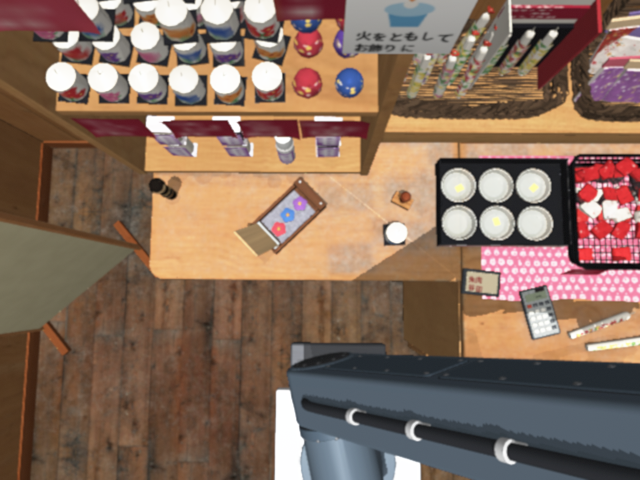

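```bash
python3 - <<'E'
import cv2,numpy as np
a=np.load("top0.npz")["image"][165:270,220:340]
b=np.load("side0.npz")["image"][225:305,250:335]
cv2.imwrite("pics/t1.png",cv2.resize(a,None,fx=5,fy=5,interpolation=cv2.INTER_CUBIC))
cv2.imwrite("pics/s1.png",cv2.resize(b,None,fx=7,fy=7,interpolation=cv2.INTER_CUBIC))
E
```

```text
(no output)
```

View pics/t1.png

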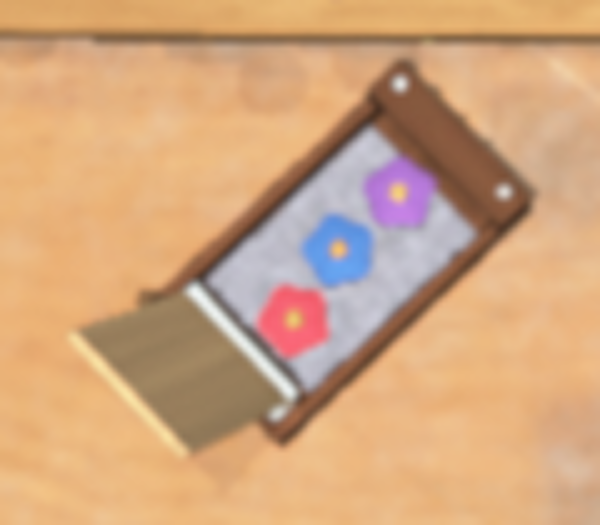

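View pics/s1.png

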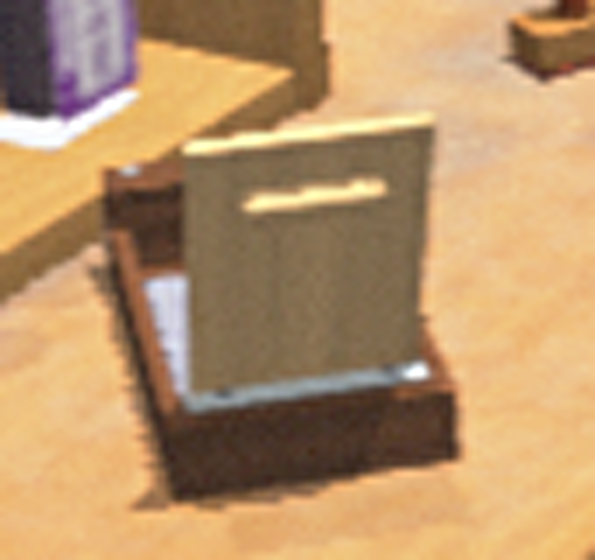

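```bash
cat > h.py <<'E'
import numpy as np
def load(n): return dict(np.load(n+".npz"))
def cast(d,u,v,z):
    f=240/np.tan(np.radians(float(d["vertical_fov"])/2)); E=d["extrinsics"]
    r=np.array([(u-d["cx"])/f,-(v-d["cy"])/f,-1.]); R=E[:3,:3];o=-R.T@E[:3,3];w=R.T@r
    return o+w*(z-o[2])/w[2]
def depth(d,u,v):
    f=240/np.tan(np.radians(float(d["vertical_fov"])/2)); E=d["extrinsics"]
    k=float(d["range_z"][int(round(v)),int(round(u))])
    r=np.array([(u-d["cx"])/f,-(v-d["cy"])/f,-1.])*k
    return E[:3,:3].T@(r-E[:3,3])
def proj(d,p):
    f=240/np.tan(np.radians(float(d["vertical_fov"])/2)); E=d["extrinsics"]
    c=E[:3,:3]@p+E[:3,3]; return d["cx"]-f*c[0]/c[2]*1, d["cy"]+f*c[1]/c[2]
E
python3 - <<'E'
from h import *
t=load("top0");s=load("side0")
def tp(x,y,z): return cast(t,x/5+220-.4,y/5+165-.4,z)
def sp(x,y,z): return cast(s,x/7+250-.43,y/7+225-.43,z)
pts={"lipA":(405,62,.04),"lipB":(533,200,.04),"lipC":(372,100,.04),"lipD":(495,230,.04),"hR":(280,445,.026),"hL":(145,295,.026)}
P={k:tp(*v) for k,v in pts.items()}
for k,v in P.items(): print(k,v.round(4))
print("lip len",np.linalg.norm(P["lipA"]-P["lipB"]),"A-hL",np.linalg.norm((P["lipA"]-P["hL"])[:2]),"B-hR",np.linalg.norm((P["lipB"]-P["hR"])[:2]))
c=(P["lipA"]+P["lipB"]+P["hR"]+P["hL"])/4; a=(P["lipA"]+P["lipB"]-P["hR"]-P["hL"])[:2]
b=(P["lipB"]-P["lipA"])[:2]
print("centre",c.round(4),"yaw",np.degrees(np.arctan2(a[1],a[0])),np.degrees(np.arctan2(b[0],-b[1]))*-1)
for n,q in {"sideL":(182,495,0),"sideR":(458,455,0),"rimR":(455,395,.026),"rimL":(180,410,.026)}.items(): print(n,sp(*q).round(4))
# free edge by depth
for x,y in((85,345),(130,395),(178,440),(150,350),(200,330)): print("cov",depth(t,x/5+220,y/5+165).round(4))
for x,y in((220,200),(400,170),(310,155),(310,300),(310,360)): print("covS",depth(s,x/7+250,y/7+225).round(4))
for x,y in((50,500),(450,480)): print("counter",depth(t,x/5+220,y/5+165).round(4))
E
```

```text
lipA [0.6233 0.1077 0.04  ]
lipB [0.5607 0.0496 0.04  ]
lipC [0.6058 0.1223 0.04  ]
lipD [0.547  0.0664 0.04  ]
hR [0.451  0.1623 0.026 ]
hL [0.5185 0.2247 0.026 ]
lip len 0.0854086571392578 A-hL 0.15712694489760554 B-hR 0.1573644489307035
centre [0.5384 0.1361 0.033 ] yaw -46.980229392050035 47.13380719527432
sideL [0.518  0.2189 0.    ]
sideR [0.4573 0.1605 0.    ]
rimR [0.4522 0.1687 0.026 ]
rimL [0.5199 0.2141 0.026 ]
cov [0.483  0.2313 0.1252]
cov [0.4623 0.2117 0.1291]
cov [0.4445 0.1924 0.1254]
cov [0.485  0.2102 0.0917]
cov [0.4994 0.1957 0.0461]
covS [0.4894 0.2256 0.1052]
covS [0.4489 0.1955 0.1105]
covS [0.4665 0.2135 0.1188]
covS [0.4821 0.196  0.0622]
covS [0.4889 0.1884 0.0371]
counter [ 0.4258  0.2698 -0.0009]
counter [ 0.4365  0.0857 -0.0006]
```

```bash
cat >> h.py <<'E'
from scipy.spatial.transform import Rotation as Ro
C=np.array([.538,.137]); PSI=np.radians(-47); U=np.array([np.cos(PSI),np.sin(PSI)]); V=np.array([-U[1],U[0]])
def case(p): d=np.asarray(p[:2])-C; return np.array([d@U,d@V,p[2]])
def world(x,y,z): return np.r_[C+x*U+y*V,z]
def report(s):
    R=Ro.from_quat(s["tool_rot"]).as_matrix()
    print("t %.2f"%s["t"],"tcp",s["tcp_pos"].round(4),"case mm",(case(s["tcp_pos"])*1e3).round(1),"gap %.3f"%s["finger_gap"],"q",s["q"].round(2))
    print("F case",np.r_[s["force"][:2]@U,s["force"][:2]@V,s["force"][2]].round(2),"tool z/case ang deg %.2f"%np.degrees(np.arctan2(R[:2,2]@V,R[:2,2]@U)), "toolx",R[:,0].round(3))
    return R
E
python3 - <<'E'
from h import *
from station import manip
s=manip.sense();R=report(s);print(R.round(3))
g=world(-.135,0,.22);print(g,"tool delta",R.T@(g-s["tcp_pos"]))
t=load("top0")
for n,u,v,z in(("candle",397,233,.066),("stamp",403,198,.067),("doll",158,186,.112)):print(n,cast(t,u,v,z).round(3))
E
```

```text
t 0.10 tcp [ 0.2426 -0.5753  0.2305] case mm [ 319.5 -701.9  230.5] gap 1.001 q [-1.35  0.53  1.43  0.    1.18 -0.18]
F case [-0.25  0.01 -0.38] tool z/case ang deg -110.15 toolx [-0.     0.002 -1.   ]
[[-0.     0.388 -0.922]
 [ 0.002 -0.922 -0.388]
 [-1.    -0.002 -0.   ]]
[0.44593022 0.23573275 0.22      ] tool delta [ 0.01189355 -0.66844027 -0.50231388]
candle [ 0.495 -0.104  0.066]
stamp [ 0.571 -0.117  0.067]
doll [0.585 0.402 0.112]
```

```bash
python3 -m crank '[[0,0,-0.034,-0.032,0],[0,0,-0.034,-0.032,0],[0,0,-0.034,-0.032,0],[0,0,-0.034,-0.032,0],[0,0,-0.034,-0.032,0]]' 20; python3 -m crank '[[0,0,-0.034,-0.032,0],[0,0,-0.034,-0.032,0],[0,0,-0.034,-0.032,0],[0,0,-0.034,-0.032,0],[0,0,-0.034,-0.032,0]]'; python3 -m crank '[[0,0,-0.034,-0.03,0],[0,0,0,0,0],[0,0,0,0,0]]'
python3 -c "
from h import *
from station import manip
s=manip.sense();R=report(s);g=world(-.135,0,.22);print(R.T@(g-s['tcp_pos']))"
```

```text
t: 0.6
tcp_pos: [0.3243, -0.3551, 0.231]
tool_rot: [-0.693, -0.14, 0.693, -0.14]
force: [1.3, 1.1, -0.2]
finger_gap: 0.143
t: 1.1
tcp_pos: [0.4057, -0.1365, 0.2312]
tool_rot: [-0.693, -0.14, 0.693, -0.14]
force: [1.6, -1.1, 0.2]
finger_gap: -0.002
t: 1.4
tcp_pos: [0.42, -0.0943, 0.2312]
tool_rot: [-0.693, -0.141, 0.693, -0.141]
force: [-0.0, -0.4, -0.2]
finger_gap: -0.0
t 1.40 tcp [ 0.42   -0.0943  0.2312] case mm [  88.7 -244.   231.2] gap -0.000 q [-0.48  0.27  1.9  -0.    0.98  0.69]
F case [ 0.26 -0.28 -0.23] tool z/case ang deg -109.95 toolx [-0. -0. -1.]
[ 0.01109647 -0.29350525 -0.15310124]
```

```bash
python3 -m crank '[[0,0,-0.042,-0.022,0],[0,0,-0.042,-0.022,0],[0,0,-0.042,-0.022,0],[0,0,-0.042,-0.022,0],[0,0,-0.042,-0.022,0]]'; python3 -m crank '[[0,0,-0.042,-0.022,0],[0,0,-0.042,-0.021,0],[0,0,0,0,-0.148],[0,0,0,0,-0.148],[0,0,0,0,-0.148]]'; python3 -m crank '[[0,0,0,0,-0.148],[0,0,0,0,-0.148],[0,0,0,0,-0.148],[0,0,0,0,-0.148],[0,0,0,0,-0.148]]';python3 -m crank '[[0,0,0,0,-0.148],[0,0,0,0,-0.148],[0,0,0,0,-0.148],[0,0,0,0,-0.148],[0,0,0,0,-0.148]]'; python3 -m crank '[[0,0,0,0,0],[0,0,0,0,0]]'
python3 - <<'E'
from h import *
from station import manip,snapshot
import cv2
s=manip.sense();R=report(s);g=world(-.09,0,.1);print(R.T@(g-s['tcp_pos']))
for n in("side","top","wrist"):
    d=snapshot(n);cv2.imwrite(f"pics/{n}2.png",d["image"]);np.savez(f"{n}2.npz",**d)
E
```

```text
t: 1.9
tcp_pos: [0.4406, 0.1408, 0.2313]
tool_rot: [0.693, 0.139, -0.693, 0.139]
force: [1.2, 0.8, 0.5]
finger_gap: 0.002
t: 2.4
tcp_pos: [0.4477, 0.2338, 0.2309]
tool_rot: [-0.644, -0.291, 0.645, -0.291]
force: [0.5, -0.2, 0.4]
finger_gap: -0.0
t: 2.9
tcp_pos: [0.4479, 0.233, 0.2311]
tool_rot: [0.496, 0.504, -0.496, 0.504]
force: [-0.4, -0.1, 0.4]
finger_gap: 0.002
t: 3.4
tcp_pos: [0.4479, 0.233, 0.2311]
tool_rot: [0.28, 0.649, -0.281, 0.649]
force: [0.8, 0.1, -0.8]
finger_gap: 0.003
t: 3.6
tcp_pos: [0.4475, 0.2337, 0.2312]
tool_rot: [0.283, 0.648, -0.283, 0.648]
force: [0.4, 0.3, -0.6]
finger_gap: -0.004
t 3.60 tcp [0.4475 0.2337 0.2312] case mm [-1.324e+02 -2.000e-01  2.312e+02] gap -0.004 q [ 0.26  0.37  1.73 -0.    1.05 -0.49]
F case [ 0.03  0.5  -0.59] tool z/case ang deg -0.22 toolx [-0. -0. -1.]
[0.13115495 0.00038566 0.04242969]
```

View pics/wrist2.png

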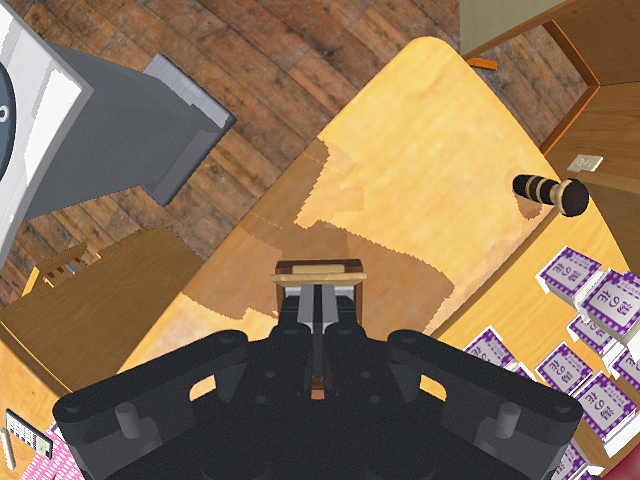

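View pics/side2.png

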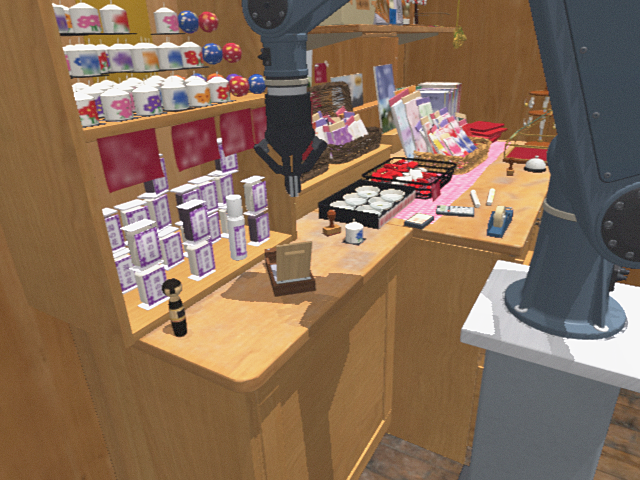

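```bash
cat >> h.py <<'E'
def wray(d,u,v,s):
    f=240/np.tan(np.radians(float(d["vertical_fov"])/2)); du,dv=u-d["cx"],v-d["cy"]; r=np.hypot(du,dv);th=r/f
    k=np.array([np.sin(th)*du/r,-np.sin(th)*dv/r,-np.cos(th)])
    R=Ro.from_quat(s["tool_rot"]).as_matrix();T=d["T_tool_cam"]
    return s["tcp_pos"]+R@T[:3,3], R@T[:3,:3]@k
def wcast(d,u,v,s,z):
    o,w=wray(d,u,v,s); return o+w*(z-o[2])/w[2]
E
python3 - <<'E'
from h import *
from station import manip
import cv2
s=manip.sense();d=load("wrist2");print(d["T_tool_cam"].round(3).tolist())
for u,v,z in((270,276,.129),(320,276,.129),(368,276,.129),(277,262,.026),(360,262,.026),(572,197,.112)):
    p=wcast(d,u,v,s,z);print((case(p)*1e3).round(1),p.round(3))
cv2.imwrite("pics/w2z.png",cv2.resize(d["image"][230:350,240:400],None,fx=5,fy=5,interpolation=cv2.INTER_CUBIC))
E
```

```text
[[0.001, 0.259, -0.966, -0.143], [1.0, -0.002, 0.001, 0.001], [-0.001, -0.966, -0.259, -0.066], [0.0, 0.0, 0.0, 1.0]]
[-108.3  -32.6  129. ] [0.44  0.194 0.129]
[-108.5    2.7  129. ] [0.466 0.218 0.129]
[-108.3   36.6  129. ] [0.491 0.241 0.129]
[-85.1 -39.2  26. ] [0.451 0.172 0.026]
[-85.1  42.8  26. ] [0.511 0.228 0.026]
[-168.   215.2  112. ] [0.581 0.407 0.112]
```

View pics/w2z.png

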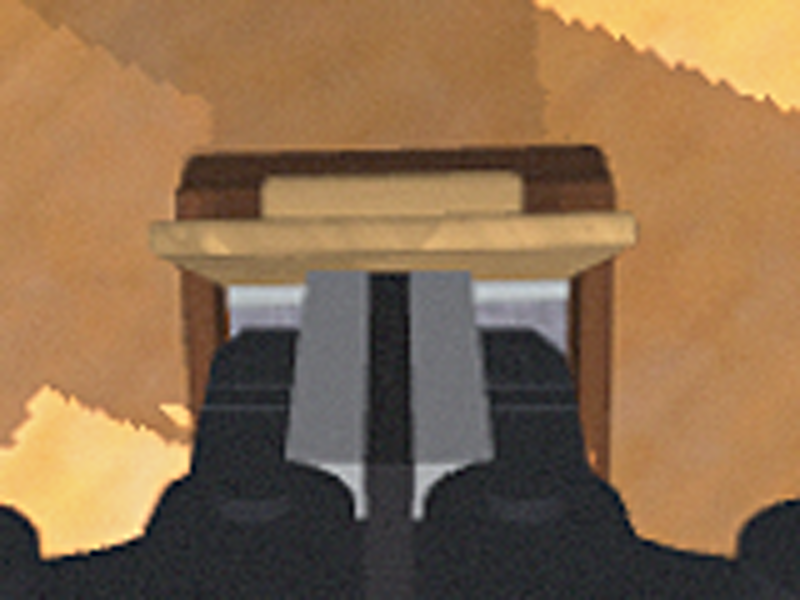

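```bash
python3 -m crank '[[0,0,0.001,-0.007,0],[0,0.048,0,0,0],[0,0.048,0,0,0],[0,0.046,0,0,0],[0,0,0,0,0]]'
python3 - <<'E'
from h import *
from station import manip,snapshot
import cv2
s=manip.sense();R=report(s)
d=snapshot("side");cv2.imwrite("pics/s3.png",cv2.resize(d["image"][190:310,220:350],None,fx=5,fy=5,interpolation=cv2.INTER_CUBIC))
E
```

```text
t: 4.25
tcp_pos: [0.4378, 0.2397, 0.0835]
tool_rot: [0.278, 0.653, -0.285, 0.644]
force: [-0.9, -0.2, -1.1]
finger_gap: 0.003
t 4.25 tcp [0.4378 0.2397 0.0835] case mm [-143.4   -3.2   83.5] gap 0.003 q [ 0.28  0.61  1.86  0.    0.69 -0.48]
F case [-0.49 -0.75 -1.12] tool z/case ang deg 0.06 toolx [-0.015 -0.004 -1.   ]
```

View pics/s3.png

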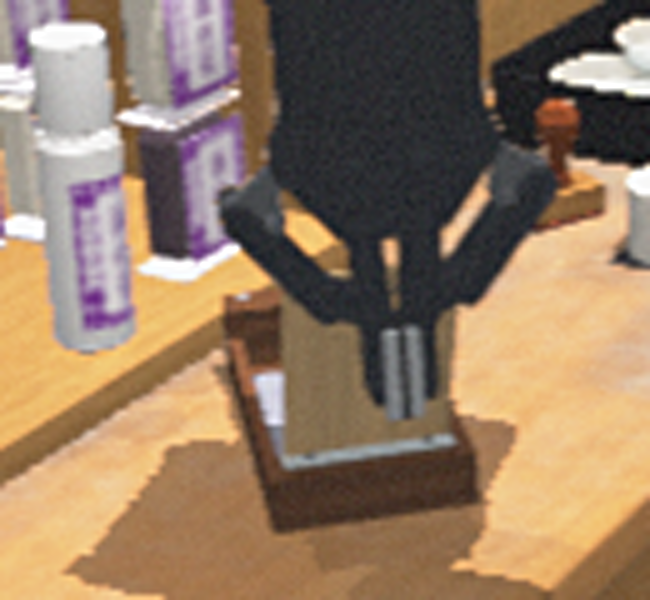

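```bash
python3 -m crank '[[0,0,0,0.011,0],[0,0,0,0.011,0],[0,0,0,0.011,0],[0,0,0,0.011,0],[0,0,0,0.011,0]]';  python3 -m crank '[[0,0,0,0,0]]'
cat > look.py <<'E'
from h import *
from station import manip,snapshot
import cv2,sys
s=manip.sense();R=report(s)
a=snapshot("side");b=snapshot("top")
A=cv2.resize(a["image"][200:310,240:350],(400,400),interpolation=cv2.INTER_CUBIC)
B=cv2.resize(b["image"][160:270,230:340],(400,400),interpolation=cv2.INTER_CUBIC)
cv2.imwrite(f"pics/{sys.argv[1]}.png",np.hstack([A,B]))
np.savez(f"{sys.argv[1]}_s.npz",**a);np.savez(f"{sys.argv[1]}_t.npz",**b)
E
python3 look.py a1
```

```text
t: 4.8
tcp_pos: [0.4818, 0.1998, 0.0906]
tool_rot: [0.282, 0.648, -0.281, 0.649]
force: [-0.9, 0.0, 0.2]
finger_gap: -0.001
t: 4.9
tcp_pos: [0.4825, 0.1994, 0.09]
tool_rot: [0.283, 0.647, -0.282, 0.649]
force: [-1.3, -0.8, -0.9]
finger_gap: -0.005
t 4.90 tcp [0.4825 0.1994 0.09  ] case mm [-83.5   1.9  90. ] gap -0.005 q [ 0.18  0.61  1.81 -0.    0.72 -0.57]
F case [-0.3  -1.44 -0.92] tool z/case ang deg -0.03 toolx [ 0.003  0.    -1.   ]
```

View pics/a1.png

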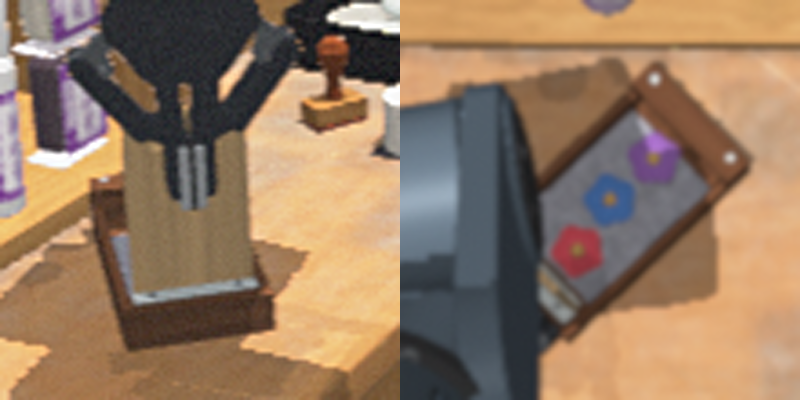

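```bash
python3 -m crank '[[0,0,0,0.010,0],[0,0,0,0.010,0],[0,0,0,0.010,0],[0,0,0,0.009,0],[0,0,0,0,0]]';  python3 -m crank '[[0,0.005,0,0.011,0],[0,0.006,0,0.010,0],[0,0.006,0,0.007,0],[0,0.007,0,0.007,0],[0,0,0,0,0]]'
python3 look.py a2
```

```text
t: 5.5
tcp_pos: [0.5085, 0.1711, 0.0893]
tool_rot: [0.282, 0.648, -0.282, 0.649]
force: [0.0, 0.4, 0.2]
finger_gap: 0.002
t: 6.0
tcp_pos: [0.5315, 0.1456, 0.0642]
tool_rot: [0.282, 0.649, -0.282, 0.648]
force: [0.7, -0.2, 1.3]
finger_gap: -0.002
t 6.00 tcp [0.5315 0.1456 0.0642] case mm [-10.8   1.2  64.2] gap -0.002 q [ 0.06  0.68  1.75 -0.    0.71 -0.69]
F case [0.6  0.38 1.34] tool z/case ang deg 0.03 toolx [-0.001 -0.    -1.   ]
```

View pics/a2.png

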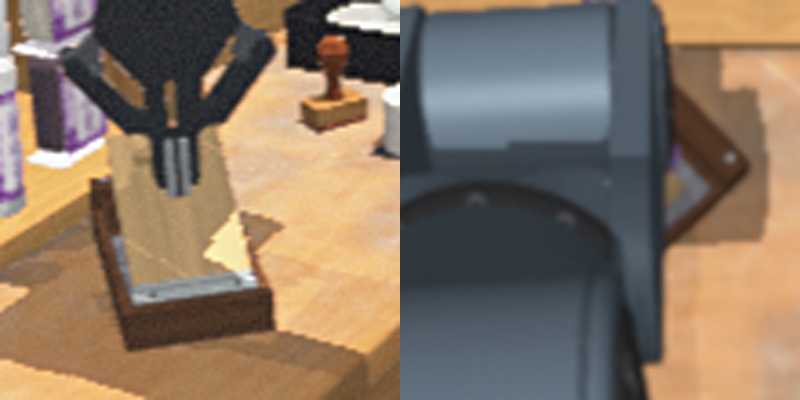

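```bash
python3 -m crank '[[0,0.007,0,0.006,0],[0,0.007,0,0.005,0],[0,0.006,0,0.002,0],[0,0.006,0,0.002,0],[0,0,0,0,0]]'
python3 look.py a3
```

```text
t: 6.6
tcp_pos: [0.5413, 0.1353, 0.0384]
tool_rot: [0.281, 0.649, -0.282, 0.649]
force: [-0.2, 1.2, 1.4]
finger_gap: -0.003
t 6.60 tcp [0.5413 0.1353 0.0384] case mm [ 3.5  1.2 38.4] gap -0.003 q [ 0.04  0.73  1.74 -0.    0.67 -0.71]
F case [-0.98  0.68  1.43] tool z/case ang deg 0.08 toolx [-0. -0. -1.]
```

View pics/a3.png

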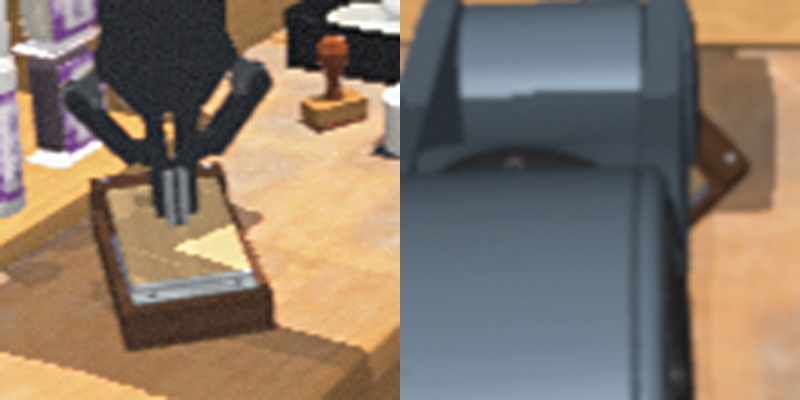

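```bash
for i in 1; do python3 -m crank '[[0,0.003,0,0,0],[0,0.002,0,0,0],[0,0,0,0,0]]'; python3 -m crank '[[0,0.002,0,0,0],[0,0,0,0,0]]'; done; python3 look.py a4
```

```text
t: 7.0
tcp_pos: [0.5414, 0.1356, 0.0343]
tool_rot: [0.282, 0.648, -0.281, 0.649]
force: [1.1, -0.8, 1.9]
finger_gap: 0.002
t: 7.2
tcp_pos: [0.5414, 0.1356, 0.0323]
tool_rot: [0.282, 0.649, -0.281, 0.649]
force: [0.0, -0.4, 1.2]
finger_gap: -0.003
t 7.20 tcp [0.5414 0.1356 0.0323] case mm [ 3.3  1.5 32.3] gap -0.003 q [ 0.05  0.74  1.74  0.    0.66 -0.71]
F case [ 0.3  -0.24  1.15] tool z/case ang deg 0.09 toolx [ 0.  0. -1.]
```

View pics/a4.png

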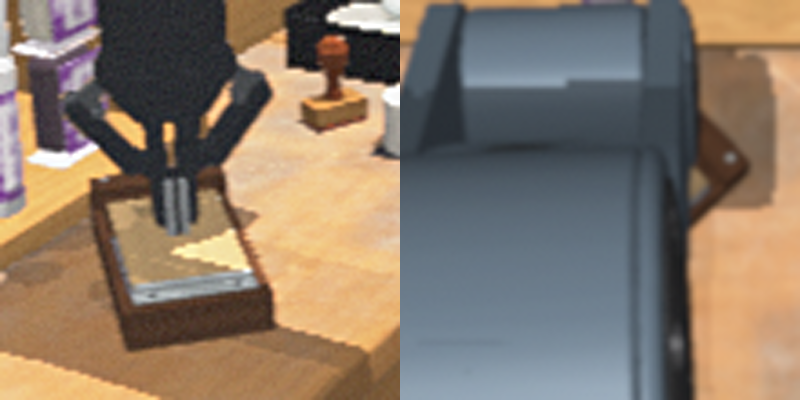

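Cover is nearly flat with the fingertips behind the bar. Press until the contact force rises.

```bash
python3 -m crank '[[0,0.001,0,0,0],[0,0,0,0,0]]';python3 -m crank '[[0,0.001,0,0,0],[0,0,0,0,0]]';
```

```text
t: 7.5
tcp_pos: [0.5413, 0.1356, 0.0313]
tool_rot: [0.282, 0.649, -0.281, 0.649]
force: [1.0, 0.2, 0.9]
finger_gap: -0.003
t: 7.7
tcp_pos: [0.5413, 0.1356, 0.0306]
tool_rot: [0.282, 0.649, -0.281, 0.649]
force: [0.5, 0.3, 4.6]
finger_gap: -0.001
```

```bash
python3 -m crank '[[0,0,0,0.003,0],[0,0,0,0.003,0],[0,0,0,0,0]]';python3 -m crank '[[0,0,0,0.002,0],[0,0,0,0.002,0],[0,0,0,0,0]]'; python3 -c "
from h import *
from station import manip
report(manip.sense())"
```

```text
t: 8.0
tcp_pos: [0.545, 0.1312, 0.0305]
tool_rot: [0.282, 0.649, -0.282, 0.648]
force: [-0.4, 0.7, 5.0]
finger_gap: -0.003
t: 8.3
tcp_pos: [0.5476, 0.1283, 0.0305]
tool_rot: [0.281, 0.649, -0.282, 0.648]
force: [-1.4, 0.3, 5.4]
finger_gap: 0.002
t 8.30 tcp [0.5476 0.1283 0.0305] case mm [12.9  1.1 30.5] gap 0.002 q [ 0.03  0.75  1.73  0.    0.67 -0.72]
F case [-1.17 -0.84  5.39] tool z/case ang deg 0.07 toolx [-0.001  0.    -1.   ]
```

```bash
for k in 1; do python3 -m crank '[[0,0,0,0.002,0],[0,0,0,0,0]]';python3 -m crank '[[0,0,0,0.002,0],[0,0,0,0,0]]';python3 -m crank '[[0,0,0,0.002,0],[0,0,0,0,0]]'; done; python3 -c "
from h import *
from station import manip
report(manip.sense())"
```

```text
t: 8.5
tcp_pos: [0.5489, 0.1269, 0.0304]
tool_rot: [0.281, 0.649, -0.282, 0.648]
force: [-0.9, 0.1, 4.3]
finger_gap: -0.001
t: 8.7
tcp_pos: [0.5501, 0.1256, 0.0304]
tool_rot: [0.281, 0.649, -0.282, 0.648]
force: [-1.4, 0.9, 5.2]
finger_gap: 0.002
t: 8.9
tcp_pos: [0.5506, 0.1248, 0.0302]
tool_rot: [0.282, 0.65, -0.282, 0.647]
force: [-2.2, 4.5, 6.5]
finger_gap: -0.0
t 8.90 tcp [0.5506 0.1248 0.0302] case mm [17.5  0.9 30.2] gap -0.000 q [ 0.02  0.75  1.72  0.    0.67 -0.73]
F case [-4.79  1.49  6.45] tool z/case ang deg 0.05 toolx [-0.003  0.001 -1.   ]
```

```bash
python3 -m crank '[[0,0,0,0.002,0],[0,0,0,0.002,0],[0,0,0,0,0]]';python3 -m crank '[[0,0,0,0.002,0],[0,0,0,0.002,0],[0,0,0,0,0]]'; python3 look.py a5
```

```text
t: 9.2
tcp_pos: [0.5532, 0.1221, 0.0302]
tool_rot: [0.282, 0.65, -0.282, 0.647]
force: [-2.7, 4.7, 5.6]
finger_gap: 0.002
t: 9.5
tcp_pos: [0.556, 0.1192, 0.0302]
tool_rot: [0.282, 0.65, -0.282, 0.647]
force: [-2.5, 4.8, 5.8]
finger_gap: 0.001
t 9.50 tcp [0.556  0.1192 0.0302] case mm [25.3  1.  30.2] gap 0.001 q [ 0.01  0.75  1.71  0.    0.68 -0.74]
F case [-5.25  1.48  5.76] tool z/case ang deg 0.05 toolx [-0.003  0.001 -1.   ]
```

View pics/a5.png

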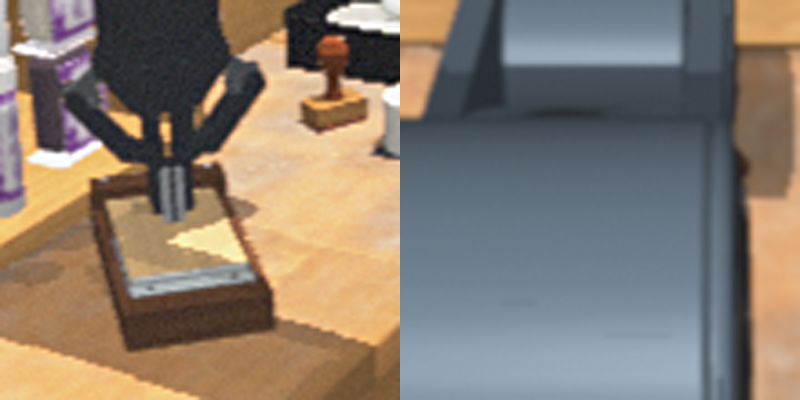

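Sliding ~8 mm at ~6 N, staying flat. Keep going.

```bash
python3 -m crank '[[0,0,0,0.002,0],[0,0,0,0.002,0],[0,0,0,0,0]]';python3 -m crank '[[0,0,0,0.002,0],[0,0,0,0.002,0],[0,0,0,0,0]]'; python3 -m crank '[[0,0,0,0.002,0],[0,0,0,0.002,0],[0,0,0,0,0]]'; python3 -c "
from h import *
from station import manip
report(manip.sense())"
```

```text
t: 9.9
tcp_pos: [0.5588, 0.1163, 0.0302]
tool_rot: [0.282, 0.65, -0.282, 0.647]
force: [-2.9, 4.2, 6.5]
finger_gap: -0.001
t: 10.2
tcp_pos: [0.5615, 0.1134, 0.0302]
tool_rot: [0.282, 0.65, -0.282, 0.647]
force: [-2.2, 4.7, 5.8]
finger_gap: 0.001
t: 10.5
tcp_pos: [0.5643, 0.1105, 0.0302]
tool_rot: [0.282, 0.65, -0.282, 0.647]
force: [-2.4, 4.6, 4.8]
finger_gap: -0.005
t 10.50 tcp [0.5643 0.1105 0.0302] case mm [37.3  1.2 30.2] gap -0.005 q [-0.    0.76  1.7   0.    0.69 -0.76]
F case [-5.04  1.38  4.8 ] tool z/case ang deg 0.05 toolx [-0.003  0.002 -1.   ]
```

```bash
python3 -m crank '[[0,0,0,0.001,0],[0,0,0,0,0]]';python3 -m crank '[[0,0,0,0.001,0],[0,0,0,0,0]]'; python3 -m crank '[[0,0,0,0.001,0],[0,0,0,0,0]]'; python3 -c "
from h import *
from station import manip
report(manip.sense())"
```

```text
t: 10.7
tcp_pos: [0.5645, 0.1102, 0.0302]
tool_rot: [0.282, 0.65, -0.282, 0.647]
force: [-2.0, 5.2, 5.3]
finger_gap: -0.003
t: 10.9
tcp_pos: [0.5644, 0.11, 0.0301]
tool_rot: [0.282, 0.651, -0.282, 0.646]
force: [-4.1, 7.9, 6.3]
finger_gap: -0.001
t: 11.1
tcp_pos: [0.5644, 0.1098, 0.03]
tool_rot: [0.282, 0.651, -0.282, 0.646]
force: [-5.0, 9.5, 6.8]
finger_gap: -0.001
t 11.10 tcp [0.5644 0.1098 0.03  ] case mm [37.9  0.8 30. ] gap -0.001 q [-0.    0.76  1.69  0.01  0.7  -0.76]
F case [-10.4    2.82   6.8 ] tool z/case ang deg 0.01 toolx [-0.007  0.004 -1.   ]
```

```bash
python3 -m crank '[[0,0,0,-0.003,0],[0,-0.002,0,-0.003,0],[0,-0.01,0,-0.004,0],[0,-0.03,0,-0.005,0],[0,-0.04,0,-0.01,0]]';python3 -m crank '[[0,-0.04,0,-0.04,0],[0,-0.03,0,-0.04,0],[0,-0.03,0,-0.04,0],[0,-0.01,0,-0.045,0],[0,0,0,-0.045,0]]';python3 -m crank '[[0,0,-0.03,-0.03,0],[0,0,-0.04,0,0],[0,0,-0.045,0,0],[0,0,-0.045,0,0],[0,0,0,0,0]]'
python3 look.py a6
```

```text
t: 11.6
tcp_pos: [0.5494, 0.125, 0.1116]
tool_rot: [0.281, 0.65, -0.283, 0.647]
force: [0.8, -0.2, -0.4]
finger_gap: 0.0
t: 12.1
tcp_pos: [0.4103, 0.2766, 0.2201]
tool_rot: [0.283, 0.647, -0.281, 0.65]
force: [1.2, 0.2, 0.4]
finger_gap: 0.001
t: 12.6
tcp_pos: [0.265, 0.1849, 0.2167]
tool_rot: [0.279, 0.651, -0.284, 0.646]
force: [0.3, -0.2, 0.3]
finger_gap: -0.0
t 12.60 tcp [0.265  0.1849 0.2167] case mm [-221.3 -167.   216.7] gap -0.000 q [ 0.26  0.15  2.14 -0.    0.87 -0.49]
F case [0.37 0.12 0.27] tool z/case ang deg 0.03 toolx [-0.01  -0.003 -1.   ]
```

View pics/a6.png

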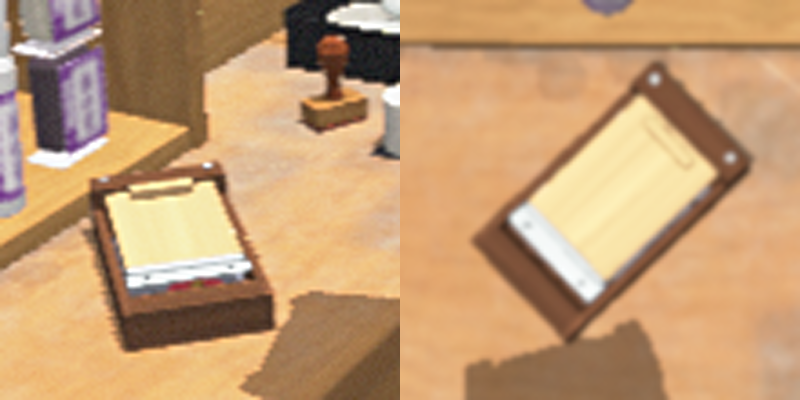

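```bash
python3 - <<'E'
from h import *
import cv2
t=load("a6_t");s=load("a6_s")
k=110/400
def P(x,y,z): return (case(cast(t,230+(x-400)*k-.36,160+y*k-.36,z))*1e3).round(1)
print("bar c",P(668,145,.039))
def D(x,y): return (case(depth(t,230+(x-400)*k-.36,160+y*k-.36))*1e3).round(1)
for q in((668,145),(650,120),(600,190),(560,240),(680,170),(690,120)): print(D(*q))
cv2.imwrite("pics/z6.png",cv2.resize(t["image"][165:250,250:340],None,fx=7,fy=7,interpolation=cv2.INTER_CUBIC))
o=load("top0")
df=np.abs(o["image"].astype(int)-t["image"]).sum(2)
for n,(u,v) in dict(candle=(397,233),stamp=(403,198),doll=(161,188),pad=(480,282)).items(): print(n,df[v-15:v+15,u-15:u+15].mean().round(1))
E
```

```text
bar c [49.7  0.3 39. ]
[48.9 -1.1 47. ]
[51.9 19.2 40.3]
[ 0.2  8.9 33.7]
[-38.9   2.9  31.1]
[ 45.1 -15.4  33.6]
[70.   2.3 41. ]
candle 21.9
stamp 23.5
doll 15.1
pad 164.4
```

View pics/z6.png

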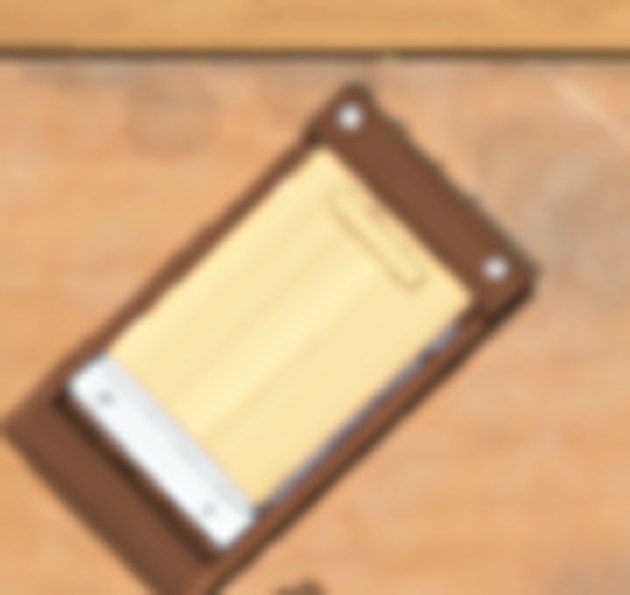

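```bash
python3 - <<'E'
from h import *
import cv2
a=load("a6_t")["image"];b=load("a6_s")["image"]
cv2.imwrite("pics/full6.png",cv2.resize(np.hstack([a,b]),(800,300),interpolation=cv2.INTER_AREA))
o=load("side0")["image"]
cv2.imwrite("pics/pad6.png",np.hstack([cv2.resize(x[190:250,310:480],(400,141)) for x in(o,b)]))
E
```

```text
(no output)
```

View pics/full6.png

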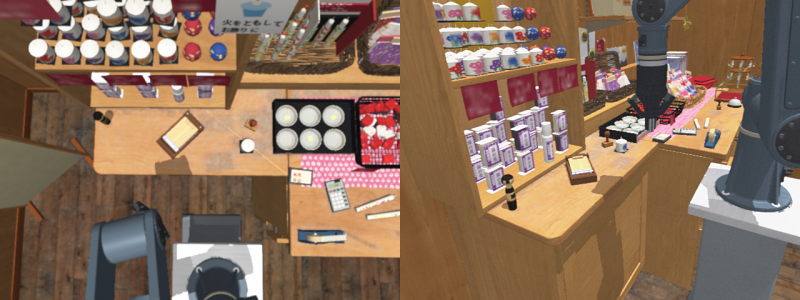

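View pics/pad6.png

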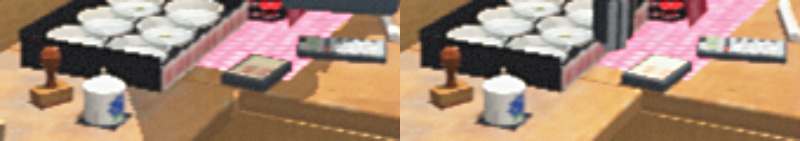

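Pad, candle, stamp and doll stand where they did (the pad only came out of the shadow). The cover stays tucked with the arm clear, so I hand in.

```bash
python3 -c "
from station import manip
print(manip.sign_off())"
```

```text
the job is handed in; nothing more can be done
None
```

The case is closed and the job is handed in, at about 12.7 s of the 45 s allowed. I folded the upright cover flat with the shut fingertips. Then, pressing down with about 5 N, I pushed it by the thumb bar until its edge was under the lip.

- **Fully home:** the cover slid at about 5–6 N. At the end the force rose to about 10 N with almost no further movement, so it was against its stop. The finger travel and the shift of the hinge plate between pictures both put the slide at about 21 of the 22 mm. The thumb bar measured about 50 mm along the case, against 52 mm expected; that is within the roughly 2 mm calibration error.
- **Stays tucked:** after I let go and backed the arm away, the pictures show the cover lying flat with its edge under the lip.
- **Gentle:** the highest wrist force I read was about 12 N.
- **Nearby things:** the stamp, candle, doll and ink pad look unmoved. The before-and-after image check flagged the ink pad, but the side view shows it in the same place and only out of the arm's shadow.
- **Not checked:** the closed cover hides most of the brooches, so I could not see all of them at the end. They were lying on the case floor in the last clear view before folding, and nothing has reached into the case.

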